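# Set the diorama's end panel square with the try square

### The job

The hinged end panel of the small railway diorama is leaning in over its base: set it true with the steel try square. Hold the square with its stock pressed flat on the bare plywood and slide it gently against the panel, so that the square alone pushes the panel upright until the blade sits flush all the way up it without a gap, and keep it pressed firmly but gently against both faces for about a second; then stand the square back on the cutting mat and let go, leaving the panel square to the base and the craft knife and model house undisturbed.

Things in the scene. Friction and masses are not known exactly. Their poses are not given: they have to be found in the camera images.
- try_square: Steel try square, about 0.38 kg, loose, standing upright on its stock. Stock: dark bar 120 mm long (its y), 18 mm wide (x), 22 mm high. Blade: bright strip 18 mm wide (y), 4 mm thick (x), rising at the stock's +y end to 100 mm above the underside. Origin at the centre of the stock's underside, z up along the blade. It can tilt in a weak grip: 60 N or more holds it.
- square_grip (a point): Where to grip the square from above, across its 18 mm width: on the stock's centre line, 15 mm behind the square's origin (y = -15 mm), in its top face, 22 mm above the underside; the fingers reach well down its sides. There the hand's body clears the blade. Axes as the square's.
- square_corner (a point): Outer corner of the square: in the underside at the stock's +y end (y = +60 mm). From here the reference faces run at right angles: the underside along -y, the blade's outer edge (flush with the stock end) up along z. The blade's top moves the stiff panel with 3 to 4 N and it stays where left, with no stop at upright; flush, the foot does not give: press it with 10 to 16 N. Over 25 N harms.
- deck: Plywood base board, 240 mm (its x) by 270 mm (y), 18 mm thick, level, screwed to the table. Origin at the centre of its underside; top at z = 18 mm. A foam strip with model track, up to 26 mm above the top, runs along y from x = 10 to 76 mm. The plywood from x = -75 to 8 mm, up to the end panel, is bare, but for the model house near the -y edge. Press on it with 5 to 15 N: over 40 N dents it.
- set_down (a point): Point on the deck top in the middle of the bare strip, 105 mm in from the +y edge (deck x = -35, y = 30, z = 18 mm), axes as the deck's. With the square's origin set down here, its y along the deck's, the blade is still 15 to 38 mm short of the leaning panel; from here slide it along +y. Dragging on the deck takes about half of the down force.
- end_panel: Hinged plywood panel, 240 mm wide (its x), 125 mm tall, 9 mm thick, along the deck's +y edge, starting 3 to 8 degrees (panel_lean +) in over the deck. It turns about the lower edge of its inner face, level with the deck top. The pose given is its nominal place on the deck, 9 mm in from the edge, z up, y outward; the hinge slots let the real foot line lie up to 7 mm either way. Lean not measured.
- cutting_mat: Dark green cutting mat stuck to the table, 220 mm (its x) by 200 mm (its y), 3 mm thick, origin at the centre of its underside. The square starts on its -x half, blade towards the diorama (+y), and must be stood back on it.
- craft_knife: Craft knife with an orange handle, about 145 mm long (its y), 22 mm wide, 15 mm high, loose on the mat near its +x edge. Origin under its middle. To be left alone.
- model_house: Model house, about 46 by 66 mm and 60 mm high, loose on the deck near its -y edge. Origin under its centre. To be left alone.
There are look-alikes about, which are no part of the job. Of the things shaped like the try_square, the steel one is meant.

How it is judged:
On the way:
1. the square is pressed on the deck (over 1.5 N) and firmly against the panel (over 8 N) at once, with its blade and the panel both square to the deck within 1 degree, for 0.6 s (contact force between try_square and deck above 1.5 N and contact force between try_square and end_panel above 8 N and angle between the z axis of try_square and the z axis of deck, either way round below 0.0175 rad and value of joint panel_lean between -0.0175 and 0.0175 rad), for 0.6 s.
At the end, for the whole second after the job is handed in: The end panel stands square to the base within 1 degree; the try square stands upright on its stock (within 2.3 degrees), its middle over the cutting mat, released and at rest (value of joint panel_lean between -0.0175 and 0.0175 rad and angle between try_square's own z axis and vertical below 0.04 rad and z of try_square in the frame of cutting_mat between 0.001 and 0.006 m and x of try_square in the frame of cutting_mat between -0.11 and 0.11 m and y of try_square in the frame of cutting_mat between -0.1 and 0.1 m and linear speed of try_square below 0.02 m/s); the robot touches nothing.
It fails at once if the square is pressed on the panel with more than 25 N (contact force between try_square and end_panel above 25 N).
It fails at once if the square is pressed on the deck with more than 40 N (contact force between try_square and deck above 40 N).
It fails at once if the robot itself touches the panel (contact force between any of the fingers, the arm and end_panel above 0.5 N).
It fails at once if the craft knife is moved by more than 20 mm (distance of craft_knife from where it was at the start of the episode above 0.02 m).
It fails at once if the model house is moved by more than 15 mm (distance of model_house from where it was at the start of the episode above 0.015 m).
It also fails if it takes over 72 s, if anything falls off the work surface, if the arm or the gripper's body presses on something with over 40 N, if the wrist force passes 120 N, or if a joint passes its speed limit or range.

### The arm

A 7-joint arm with a two-finger parallel gripper is mounted at the origin on the work surface. World frame = base frame: x ahead of the robot, y to its left, z up, the work surface at z = 0. Lengths are in m, angles in rad, forces in N, time in s.
With the tool pointing down it reaches from about 0.35 to 0.9 m from the base axis. Payload 8.1 kg.
Tool frame: the origin (TCP) lies midway between the tips of the shut fingers; the grasp point (between the pads) lies 19 mm behind it; z points along the fingers, y is the line along which they close (so a half turn about z gives the same grasp; the last joint's range is limited). The gripper opens to 92 mm and grips with 3 to 60 N. Pads are 19 mm wide; open, the fingers measure 130 mm over their backs; the gripper's body (75 mm by 190 mm) begins 47 mm behind the grasp point.
Start: joints at [1.181, 0.434, 0.025, 1.573, -0.012, 1.134, -0.075], TCP at [0.177, -0.599, 0.227] pointing down, gripper open.
Joint ranges: [-2.62, 2.62], [-0.44, 2.09], [-1.27, 1.32], [0.08, 2.57], [-1.32, 4.46], [0.12, 2], [-2.74, 2.74]. Speed limits (rad/s): [2.22, 2.22, 3.01, 3.01, 3.14, 3.14, 3.14].

### API

Orientations are given as a unit quaternion [w, x, y, z].
In Python, from bench import arm gives the robot as it stands.
- The arm moves only by the tool move_arm, never from a script. Its argument "increments" is a list of rows, each a list of 2 entries, a list of its own where there are three numbers: the shift along the tool's x, y, z in fractions of the full range, 1 being 750 mm, then the turn, a rotation vector about the tool's x, y, z in shares of 60 degrees (1.0 is 60 degrees). In form: [[[tx, ty, tz], [wx, wy, wz]], ...]. A call has 1 to 5 rows; each row is the pose to reach, as a shift and turn from the pose commanded when the call began, along the tool's axes at that moment; what a row does not reach only later rows make up. A row lasts 1/8 s, in which the tool goes at most 62.5 mm and 10.7 degrees, less where a joint would pass 70% of its speed; a pose out of reach is approached as far as the arm can. No shift or turn number may pass 1 either way. A call with a gripper value outside its range is refused whole. "gripper" is the finger opening in mm, from 0 to 91.8, set as the call begins (left out, the last holds). The fingers move at their own pace and stop on an object; "force" is the grip in N (left out, the last holds). Time passes only in rows, so rows that repeat a pose let the fingers close. It gives the time, the measured TCP pose, the force, the opening and the grip force at its end, in the units of the state.
- arm.state(): the state, without advancing time (a new reading comes with each control period).
- arm.read_camera(name): name is "side" or "top"; returns a dict with "frame" (420x560x3 uint8, red, green, blue), "range_z" (420x560 float32, m along the optical axis (not along the pixel's ray), 0 where there is no reading), "intrinsics" (3x3 intrinsics, pixels), "distortion" ([k1, k2, p1, p2, k3] as OpenCV has them; the pictures are not rectified), "world_from_camera" (4x4, takes a point from camera to world coordinates). Camera axes: x right, y down, z forward; pixel columns grow to the right and rows downward; lengths in m; the calibration is good to about 2 mm. A picture is of the moment at which its call begins.
- arm.sign_off(): hands the job in; it is judged then, once.
The state is a dict: "time": time; "joint_positions": joint angles; "joint_vel": joint speeds; "joint_torque": joint torques, N m; "tool_pos": TCP position; "eef_rot": TCP orientation; "force": force on the tool from outside, world axes, zero at the start; "torque": the same for the moment, N m; "grip_width": opening from 0.0 (shut) to 1.0 (fully open); "grasp_force": force on a finger pad.
Only numpy, scipy, OpenCV 4.12 (cv2) and the standard library are available. Lean on these libraries where they do the work, as an engineer would, in place of code of your own. Each camera call takes 0.05 s, during which the arm holds its last target. There are 200 camera calls.

## Working session

There is one attempt and no reset: what is moved stays moved. The work goes in short steps, Python scripts to look and compute and a tool call to move; the robot and the scene stay as the last step left them, time stands still between calls to the robot, and variables do not carry over. Pictures are saved under pics/ and viewed, at most 10 in all, crops included, and the job is handed in when it is done.

Besides the shell and the picture viewer there is one more tool, called after "Emit:" as name([rows], argument=value, ...), one row to a line, values as JSON. move_arm: Moves the arm, as the interface text tells. Its arguments: {"type":"object","properties":{"increments":{"type":"array"},"gripper":{"type":"number"},"force":{"type":"number"}},"required":["increments"]}

```bash
mkdir -p pics; ls; python3 - <<'E'
from bench import arm
import cv2,numpy as np,pickle
d={}
for n in("top","side"):
    r=arm.read_camera(n);d[n]=r
    cv2.imwrite(f"pics/{n}0.png",r["frame"][:,:,::-1])
    print(n,r["intrinsics"].tolist(),r["distortion"],np.round(r["world_from_camera"],3).tolist())
pickle.dump(d,open("cam0.pkl","wb"))
print(arm.state())
E
```

```text
pics
top [[463.96994371807176, 0.0, 280.5789957764524], [0.0, 463.96994371807176, 210.85955068495957], [0.0, 0.0, 1.0]] [-0.11851291  0.          0.          0.          0.        ] [[-0.015, -0.998, 0.066, 0.449], [-1.0, 0.015, 0.003, -0.013], [-0.004, -0.066, -0.998, 1.316], [0.0, 0.0, 0.0, 1.0]]
side [[398.71978733540635, 0.0, 271.06901801791946], [0.0, 398.71978733540635, 207.31045041260722], [0.0, 0.0, 1.0]] [0.00941259 0.         0.         0.         0.        ] [[0.953, -0.166, 0.253, 0.343], [-0.303, -0.563, 0.769, -0.695], [0.015, -0.81, -0.587, 0.558], [0.0, 0.0, 0.0, 1.0]]
{'time': 0.1, 'joint_positions': array([ 1.18136364,  0.43516376,  0.02494583,  1.57398785, -0.01158725,
        1.13399303, -0.07507235]), 'joint_vel': array([-0.00084652, -0.00102639, -0.0007794 , -0.00151107, -0.00071668,
       -0.00031758, -0.00045939]), 'joint_torque': array([ 2.12538478e-03, -6.69130111e+01,  9.87467095e-01, -3.15146756e+01,
       -6.06369786e-02,  3.74730339e-02,  1.08068311e-04]), 'tool_pos': array([ 0.1766567 , -0.59904636,  0.22602369]), 'eef_rot': array([-6.84361663e-04,  9.89734031e-01,  1.42919746e-01, -1.63667655e-04]), 'force': array([0.11688879, 0.12575121, 0.28409388]), 'torque': array([0.03737771, 0.01349838, 0.0067017 ]), 'grasp_force': 0.0, 'grip_width': 1.0020221334906902}
```

View pics/top0.png

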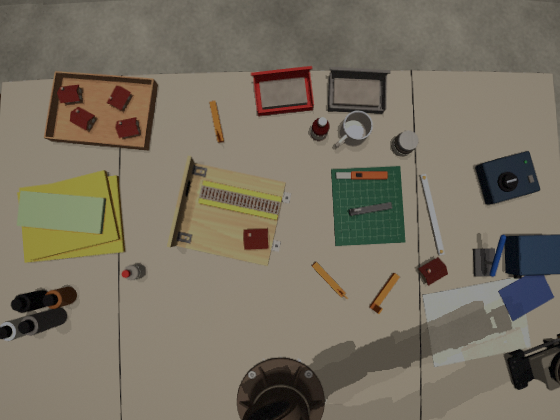

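View pics/side0.png

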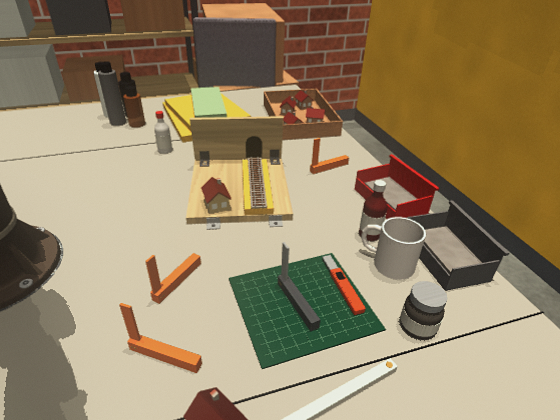

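The top view shows the deck at about (230,212), with the panel along its left edge (+y). The mat is at (368,206), with the steel square at (370,210), blade end at left, and the orange knife at (362,175). The side view shows the square's blade at (285,262), the panel's inner face at (235,140), and the house at (215,193).

```bash
cat > h.py <<'E'
import cv2,numpy as np
def cloud(r):
    h,w=r["range_z"].shape
    u,v=np.meshgrid(np.arange(w),np.arange(h))
    p=np.stack([u,v],-1).reshape(-1,1,2).astype(np.float64)
    n=cv2.undistortPoints(p,r["intrinsics"],np.array(r["distortion"])).reshape(h,w,2)
    z=r["range_z"][...,None]
    P=np.concatenate([n*z,z],-1)
    T=r["world_from_camera"]
    W=P@T[:3,:3].T+T[:3,3]
    W[r["range_z"]<=0]=np.nan
    return W
def rect(P):
    c,s,a=cv2.minAreaRect((P[:,:2]*1000).astype(np.float32)); return np.round(c,1),np.round(s,1),round(a,2)
E
python3 - <<'E'
import pickle,cv2,numpy as np
from h import *
d=pickle.load(open("cam0.pkl","rb"))
for n in d:
    r=d[n];W=cloud(r);f=r["frame"].astype(int);Z=W[...,2]
    hsv=cv2.cvtColor(r["frame"],cv2.COLOR_RGB2HSV)
    print(n)
    x,y=W[...,0],W[...,1]
    # mat
    m=(hsv[...,0]>60)&(hsv[...,0]<95)&(hsv[...,1]>90)&(abs(y+0.2)<.2)&(x>.2)&(x<.65)&(Z<.012)
    m=cv2.morphologyEx(m.astype(np.uint8),cv2.MORPH_OPEN,np.ones((3,3)))>0
    print("mat",m.sum(),rect(W[m]),np.nanmedian(Z[m]))
    M=rect(W[m]);c=M[0]/1000
    near=(abs(x-c[0])<.12)&(abs(y-c[1])<.12)
    s=near&(Z>.018)&(Z<.035)&(hsv[...,1]<110)
    s=cv2.morphologyEx(s.astype(np.uint8),cv2.MORPH_OPEN,np.ones((2,2)))>0
    print("stock",s.sum(),rect(W[s]),np.median(Z[s]))
    b=near&(Z>.045)
    print("blade",b.sum(),rect(W[b]) if b.sum() else 0,np.nanmax(Z[near]), W[b].mean(0))
    k=near&(Z>.008)&(hsv[...,1]>150)&((hsv[...,0]<20))
    print("knife",k.sum(),rect(W[k]))
    dk=(Z>.011)&(Z<.026)&(y>.02)&(y<.35)&(x>.27)&(x<.62)&(hsv[...,1]>40)&(hsv[...,0]<35)
    lab=cv2.connectedComponentsWithStats(cv2.morphologyEx(dk.astype(np.uint8),cv2.MORPH_OPEN,np.ones((3,3))))
    i=1+np.argmax(lab[2][1:,4]);dk=lab[1]==i
    print("deck",dk.sum(),rect(W[dk]),np.median(Z[dk]),lab[2][i])
    ho=(Z>.03)&(y>.02)&(y<.15)&(x>.3)&(x<.47); print("house",ho.sum(),rect(W[ho]),np.nanmax(Z[ho]))
    p=(Z>.06)&(y>.15)&(y<.32)&(x>.3)&(x<.62)
    print("panel",p.sum(),rect(W[p]),np.nanmax(Z[p]))
    if n=="side":
        q=p&(Z<.135)
        Q=W[q]
        for _ in range(6):
            cc=Q.mean(0);nn=np.linalg.svd(Q-cc,full_matrices=False)[2][2];Q=Q[abs((Q-cc)@nn)<.003]
        nn*=np.sign(nn[1]);print("plane",len(Q),cc,nn,"lean deg",np.degrees(np.arcsin(nn[2])),"yaw",np.degrees(np.arctan2(-nn[0],nn[1])))
        print("foot at z=.018: y at x=.42", cc[1]-((.42-cc[0])*nn[0]+(.018-cc[2])*nn[2])/nn[1])
E
```

```text
top
mat 3640 (array([ 545.8, -258.3]), array([211.7, 199.7]), 1.81) 0.002948485673529122
stock 243 (array([ 536.1, -264.8]), array([ 17.5, 127.3]), 8.93) 0.02398410877420054
blade 22 (array([ 530.4, -210.2]), array([ 4. , 17.8]), 8.91) 0.10686388687720783 [ 0.52993897 -0.20880379  0.08779809]
knife 230 (array([ 634.8, -259.6]), array([101.6,  22.1]), 88.98)
deck 3768 (array([503.9, 137.9]), array([263.1, 187.9]), 76.37) 0.017914190582313916 [ 177  182   94   83 3768]
house 348 (array([450.2,  60. ]), array([38.4, 65.8]), 2.02) 0.07999415260849996
panel 527 (array([530.2, 256.7]), array([ 11.2, 183.7]), 76.75) 0.14900139978949611
side
mat 7902 (array([ 542.9, -257.4]), array([208.7, 201.8]), 2.26) 0.002358962317370872
stock 638 (array([ 555.2, -244.4]), array([133.8,  98.8]), 48.05) nan
blade 187 (array([ 529.6, -210.6]), array([ 5.6, 19.9]), 16.03) 0.10374960158820207 [ 0.52964099 -0.21216415  0.07638234]
knife 556 (array([ 633.5, -260.1]), array([107.8,  21.9]), 89.27)
deck 2397 (array([482.8, 145.4]), array([272.5, 143.5]), 76.62) 0.016894275012813154 [ 187  156   61   64 2397]
house 494 (array([450. ,  59.8]), array([39.3, 69.2]), 0.32) 0.07654945702889676
panel 2021 (array([529.5, 258.6]), array([ 17.7, 186.9]), 76.32) 0.14322519881754642
plane 1596 [0.5295424  0.25856979 0.09837841] [0.22558854 0.96824149 0.10778791] lean deg 6.187814152536629 yaw -13.115250455409312
foot at z=.018: y at x=.42 0.2930398334633208
```

```bash
python3 - <<'E'
import pickle,cv2,numpy as np
from h import *
d=pickle.load(open("cam0.pkl","rb"))
r=d["top"];W=cloud(r);Z=W[...,2];x,y=W[...,0],W[...,1]
hsv=cv2.cvtColor(r["frame"],cv2.COLOR_RGB2HSV)
for lo,hi in((.011,.026),):
    dk=(Z>lo)&(Z<hi)&(y>.0)&(y<.32)&(x>.25)&(x<.75)
    n,l,s,_=cv2.connectedComponentsWithStats(cv2.morphologyEx(dk.astype(np.uint8),cv2.MORPH_OPEN,np.ones((3,3))))
    for i in range(1,n):
        if s[i,4]>200: print("deckpart",s[i],rect(W[l==i]),np.median(Z[l==i]))
dk=(Z>.011)&(Z<.06)&(y>.0)&(y<.27)&(x>.25)&(x<.75)
n,l,s,_=cv2.connectedComponentsWithStats(dk.astype(np.uint8))
i=1+np.argmax(s[1:,4]);print("deck all",s[i],rect(W[l==i]))
p=(Z>.125)&(y>.15)&(y<.36)&(x>.3)&(x<.75);print("panel top",rect(W[p]),np.median(Z[p]))
for nme in d:
    r=d[nme];W=cloud(r);Z=W[...,2];x,y=W[...,0],W[...,1]
    near=(abs(x-.536)<.045)&(y>-.34)&(y<-.225)&(abs(Z-.025)<.004)
    P=W[near];c=P.mean(0)
    for _ in range(4):
        c=P.mean(0);v=np.linalg.svd((P-c)[:,:2],full_matrices=False)[2][0];v*=np.sign(v[1]);nl=np.array([v[1],-v[0]])
        e=(P-c)[:,:2]@nl;P=P[abs(e)<.011]
    e=(P-c)[:,:2]@nl;t=(P-c)[:,:2]@v
    print(nme,"stock",len(P),c,"yaw",np.degrees(np.arctan2(-v[0],v[1])),e.min(),e.max(),t.min(),t.max(),"ends",c[:2]+v*t.min())
    b=(abs(x-.53)<.03)&(abs(y+.21)<.03)&(Z>.05)
    B=W[b];tt=(B-c)[:,:2]@v;ee=(B-c)[:,:2]@nl
    print(" blade t",tt.min(),np.median(tt),tt.max(),"e",np.median(ee))
# mask in colour over deck region
E
python3 -c "
import cv2
a=cv2.imread('pics/top0.png');cv2.imwrite('pics/crop1.png',cv2.resize(a[150:275,165:415],None,fx=3.2,fy=3.2,interpolation=cv2.INTER_CUBIC))"
```

```text
deckpart [ 177  164  101  101 5272] (array([529.9, 131. ]), array([265.1, 240.8]), 76.85) 0.017946642537099322
deck all [ 179  162   99  104 7442] (array([529.8, 130.7]), array([264.3, 240.9]), 76.94)
panel top (array([556.9, 250.4]), array([ 11.2, 237.7]), 76.75) 0.1421292081743819
top stock 188 [ 0.54031147 -0.27208543  0.02499376] yaw 9.276806138978994 -0.008947607195144727 0.009179278424518322 -0.04718701149105698 0.048476682093133494 ends [ 0.54791822 -0.31865529]
 blade t 0.05377853221920344 0.06524276470443949 0.07152476402251527 e -0.0003246096760922176
side stock 484 [ 0.53976903 -0.27528916  0.0241539 ] yaw 9.103992115765696 -0.008749950292098425 0.0102266163117489 -0.04536064476396215 0.05063288673388384 ends [ 0.5469463  -0.32007839]
 blade t 0.05549163320358738 0.06361548690203432 0.07562669966529652 e -0.00046044951626919117
```

View pics/crop1.png

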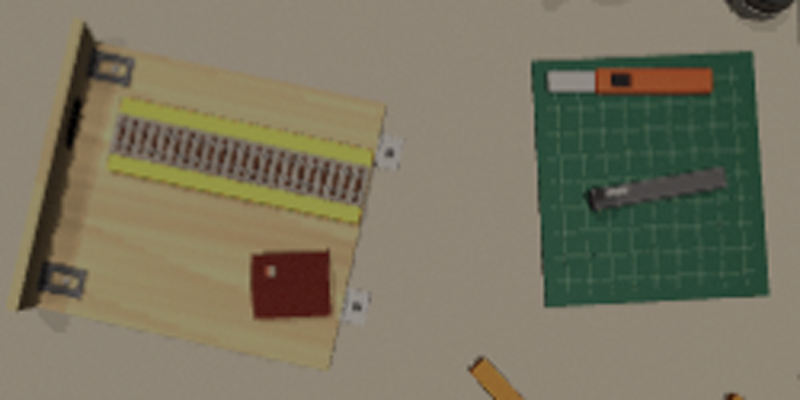

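The crop shows the square's blade at the left end, (600,195) in the crop, with its stock rear at (725,178). The knife is well clear at (630,82), and the house sits at (290,285).

```bash
cat >> h.py <<'E'
from scipy.spatial.transform import Rotation as R
def to(x,y,z,yaw,st=None,show=True):
    "shift (mm, tool axes) and turn to tool pointing down with tool y along yaw (deg)"
    from bench import arm
    s=st or arm.state();q=s["eef_rot"];A=R.from_quat([q[1],q[2],q[3],q[0]])
    a=np.radians(yaw);ty=np.array([np.cos(a),np.sin(a),0]);tz=np.array([0,0,-1.]);tx=np.cross(ty,tz)
    B=R.from_matrix(np.stack([tx,ty,tz],1))
    print("t",np.round(s["time"],2),"pos",np.round(s["tool_pos"]*1000,1),"F",np.round(s["force"],1),"J",np.round(s["joint_positions"],2))
    print(" shift",np.round(A.inv().apply(np.array([x,y,z])-s["tool_pos"])*1000,1),"turn",np.round((A.inv()*B).as_rotvec(),4))
E
python3 -c "
from h import *
to(.5403,-.2751,.12,9.2);to(.5403,-.2751,.12,189.2)"
```

```text
t 0.1 pos [ 176.7 -599.   226. ] F [0.1 0.1 0.3] J [ 1.18  0.44  0.02  1.57 -0.01  1.13 -0.08]
 shift [ 440.4 -207.7  106.3] turn [-1.2000e-03 -9.0000e-04 -1.4445e+00]
t 0.1 pos [ 176.7 -599.   226. ] F [0.1 0.1 0.3] J [ 1.18  0.44  0.02  1.57 -0.01  1.13 -0.08]
 shift [ 440.4 -207.7  106.3] turn [-9.000e-04  1.300e-03  1.697e+00]
```

The rows are not in the units I measure in: shifts go in shares of 750 mm and turns go in shares of 60 degrees. I convert before sending: 270 mm / 750 = 0.36, 220 mm / 750 = 0.2933, -0.9 rad / 1.0472 = -0.8594.

Emit:
move_arm([
  [[0.0733, -0.0347, 0.0067], [0, 0, -0.1719]],
  [[0.1467, -0.0693, 0.0133], [0, 0, -0.3438]],
  [[0.22, -0.104, 0.02], [0, 0, -0.5157]],
  [[0.2933, -0.1387, 0.0267], [0, 0, -0.6875]],
  [[0.36, -0.1693, 0.04], [0, 0, -0.8594]],
], gripper=60)

```text
time: 0.72
tool_pos: [0.4014, -0.3996, 0.1967]
eef_rot: [0.0, 0.827, 0.562, 0.0]
force: [0.8, -2.0, 0.8]
grip_width: 0.654
grasp_force: 0.0
```

```bash
python3 -c "
from h import *
to(.5403,-.2751,.12,9.2)"
```

```text
t 0.72 pos [ 401.4 -399.6  196.7] F [ 0.8 -2.   0.8] J [ 0.88  0.38 -0.26  1.74  0.11  1.03  0.2 ]
 shift [166.9  83.2  76.8] turn [ 5.000e-04  1.000e-04 -5.381e-01]
```

To row units: 167 mm / 750 = 0.2227, 105 mm / 750 = 0.14, -0.538 rad / 1.0472 = -0.5138.

Emit:
move_arm([
  [[0.0667, 0.0333, 0.0267], [0, 0, -0.1528]],
  [[0.14, 0.0693, 0.06], [0, 0, -0.3247]],
  [[0.2227, 0.1107, 0.1013], [0, 0, -0.5138]],
  [[0.2227, 0.1107, 0.1013], [0, 0, -0.5138]],
  [[0.2227, 0.1107, 0.1013], [0, 0, -0.5138]],
])

```text
time: 1.35
tool_pos: [0.5393, -0.2767, 0.1199]
eef_rot: [-0.001, 0.65, 0.76, -0.0]
force: [-1.1, -1.0, 0.6]
grip_width: 0.658
grasp_force: 0.0
```

```bash
python3 - <<'E'
from h import *
from bench import arm
to(.5403,-.2751,.006,9.2)
r=arm.read_camera("side");cv2.imwrite("pics/s1.png",r["frame"][150:400,180:480,::-1].repeat(2,0).repeat(2,1))
to(.5403,-.2751,.006,9.2)
E
```

```text
t 1.35 pos [ 539.3 -276.7  119.9] F [-1.1 -1.   0.6] J [ 0.66  0.54 -0.39  1.72  0.25  0.93  0.32]
 shift [  1.3   1.3 113.9] turn [-0.0013 -0.0012 -0.006 ]
t 1.4 pos [ 538.6 -278.4  120.5] F [-0.1 -0.1 -0.5] J [ 0.66  0.54 -0.39  1.72  0.25  0.93  0.32]
 shift [  3.    2.3 114.5] turn [-0.0013  0.0002 -0.0083]
```

View pics/s1.png

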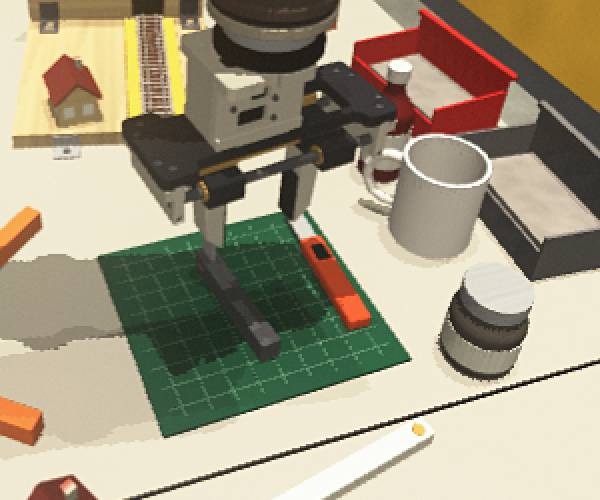

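The gripper is straddling the stock, and the blade at (210,225) is hidden behind the finger. The knife and mug are clear.

To row units: 97 mm / 750 = 0.1293, 75 mm / 750 = 0.1, -0.007 rad / 1.0472 = -0.0067.

Emit:
move_arm([
  [[0.004, 0.0027, 0.0533], [0, 0, -0.0067]],
  [[0.004, 0.0027, 0.1], [0, 0, -0.0067]],
  [[0.004, 0.0027, 0.1293], [0, 0, -0.0067]],
  [[0.004, 0.0027, 0.1293], [0, 0, -0.0067]],
  [[0.004, 0.0027, 0.1293], [0, 0, -0.0067]],
])

```text
time: 2.02
tool_pos: [0.5409, -0.2759, 0.0251]
eef_rot: [0.001, 0.649, 0.761, -0.0]
force: [0.6, -0.3, 0.8]
grip_width: 0.655
grasp_force: 0.0
```

```bash
python3 -c "
from h import *
to(.5403,-.2751,.006,9.2)"
```

```text
t 2.02 pos [ 540.9 -275.9   25.1] F [ 0.6 -0.3  0.8] J [ 0.62  0.66 -0.35  1.79  0.32  0.75  0.26]
 shift [ 0.9 -0.5 19.1] turn [ 0.001   0.0016 -0.0019]
```

To row units: 18 mm / 750 = 0.024, 12 mm / 750 = 0.016.

Emit:
move_arm([
  [[0.0007, 0, 0.016], [0, 0, 0]],
  [[0.0007, 0, 0.024], [0, 0, 0]],
  [[0.0007, 0, 0.024], [0, 0, 0]],
])

```text
time: 2.4
tool_pos: [0.5404, -0.2737, 0.0052]
eef_rot: [-0.0, 0.648, 0.762, -0.0]
force: [0.1, 0.6, -0.5]
grip_width: 0.654
grasp_force: 0.0
```

Emit:
move_arm([
  [[0, 0, 0], [0, 0, 0]],
  [[0, 0, 0], [0, 0, 0]],
  [[0, 0, 0], [0, 0, 0]],
  [[0, 0, 0], [0, 0, 0]],
  [[0, 0, 0], [0, 0, 0]],
], gripper=0, force=60)

```text
time: 3.02
tool_pos: [0.5406, -0.2739, 0.0058]
eef_rot: [-0.0, 0.648, 0.762, -0.0]
force: [-0.8, -0.9, 2.4]
grip_width: 0.192
grasp_force: 60.0
```

```bash
python3 -c "
from h import *
to(.5403,-.2751,.006,9.2)"
```

```text
t 3.02 pos [ 540.6 -273.9    5.8] F [-0.8 -0.9  2.4] J [ 0.61  0.69 -0.34  1.8   0.33  0.71  0.25]
 shift [-1.1 -0.5 -0.2] turn [-0.0003  0.0001  0.0003]
```

To row units: -110 mm / 750 = -0.1467, -70 mm / 750 = -0.0933.

Emit:
move_arm([
  [[0, 0, -0.04], [0, 0, 0]],
  [[0, 0, -0.0933], [0, 0, 0]],
  [[0, 0, -0.1467], [0, 0, 0]],
  [[0, 0, -0.1467], [0, 0, 0]],
])

```text
time: 3.52
tool_pos: [0.5425, -0.2744, 0.1184]
eef_rot: [0.002, 0.648, 0.762, 0.001]
force: [-0.2, -0.1, -4.7]
grip_width: 0.19
grasp_force: 60.0
```

```bash
python3 -c "
from h import *
to(.500,.157,.115,-13.15)"
```

```text
t 3.52 pos [ 542.5 -274.4  118.4] F [-0.2 -0.1 -4.7] J [ 0.65  0.55 -0.4   1.72  0.26  0.92  0.31]
 shift [432.6  27.1   2.3] turn [0.0048 0.0019 0.3903]
```

To row units: 270 mm / 750 = 0.36, 220 mm / 750 = 0.2933, 0.25 rad / 1.0472 = 0.2387.

Emit:
move_arm([
  [[0.0533, 0.0027, 0], [0, 0, 0.0382]],
  [[0.1333, 0.008, 0], [0, 0, 0.0859]],
  [[0.2133, 0.0133, 0], [0, 0, 0.1432]],
  [[0.2933, 0.0187, 0], [0, 0, 0.191]],
  [[0.36, 0.0227, 0], [0, 0, 0.2387]],
])

```text
time: 4.15
tool_pos: [0.5126, -0.0023, 0.1141]
eef_rot: [-0.001, 0.738, 0.675, -0.001]
force: [1.5, 0.7, -4.6]
grip_width: 0.187
grasp_force: 60.0
```

```bash
python3 -c "
from h import *
to(.500,.157,.115,-13.15)"
```

```text
t 4.15 pos [512.6  -2.3 114.1] F [ 1.5  0.7 -4.6] J [ 0.2   0.42 -0.39  1.95  0.22  0.81 -0.4 ]
 shift [157.5 -26.8  -0.8] turn [-0.0026  0.0002  0.14  ]
```

To row units: 157 mm / 750 = 0.2093, 105 mm / 750 = 0.14, 0.14 rad / 1.0472 = 0.1337.

Emit:
move_arm([
  [[0.0667, -0.0107, 0], [0, 0, 0.0477]],
  [[0.14, -0.024, 0], [0, 0, 0.0955]],
  [[0.2093, -0.036, 0], [0, 0, 0.1337]],
  [[0.2093, -0.036, 0], [0, 0, 0.1337]],
  [[0.2093, -0.036, 0], [0, 0, 0.1337]],
])

```text
time: 4.78
tool_pos: [0.5004, 0.1533, 0.1143]
eef_rot: [-0.0, 0.783, 0.622, -0.001]
force: [1.4, -0.9, -4.3]
grip_width: 0.189
grasp_force: 60.0
```

```bash
python3 - <<'E'
from h import *
from bench import arm
to(.500,.157,.021,-13.15)
r=arm.read_camera("side");cv2.imwrite("pics/s2.png",cv2.resize(r["frame"][60:260,130:370,::-1],None,fx=3,fy=3))
to(.500,.157,.021,-13.15)
W=cloud(r);hsv=cv2.cvtColor(r["frame"],cv2.COLOR_RGB2HSV)
print(W[np.ix_(range(170,260,15),range(180,300,20))].round(3)[...,2])
E
```

```text
t 4.78 pos [500.4 153.3 114.3] F [ 1.4 -0.9 -4.3] J [-0.11  0.43 -0.38  1.93  0.22  0.83 -0.84]
 shift [ 3.7 -1.  93.2] turn [-0.0021  0.0021  0.0013]
t 4.82 pos [500.7 152.6 114.5] F [ 0.5 -0.3 -5. ] J [-0.11  0.43 -0.38  1.93  0.21  0.83 -0.84]
 shift [ 4.3 -1.5 93.5] turn [-0.0017  0.0021 -0.0004]
[[-0.002  0.017  0.017  0.016  0.039  0.018]
 [-0.     0.016  0.064  0.018  0.041  0.017]
 [-0.002  0.016  0.05   0.016  0.038  0.015]
 [ 0.     0.018  0.018  0.017  0.017  0.016]
 [-0.001  0.001  0.    -0.003 -0.002 -0.002]
 [-0.    -0.001 -0.    -0.    -0.002  0.   ]]
```

View pics/s2.png

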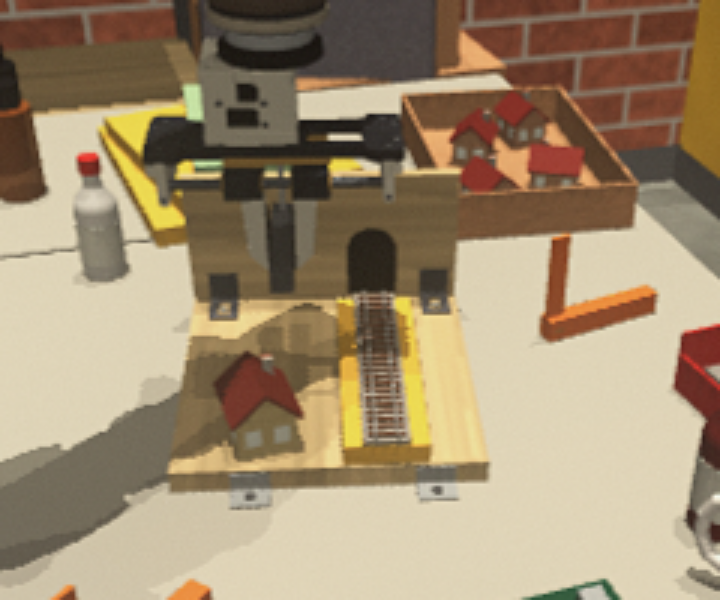

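The square hangs over the bare strip, stock at (283,245), clear of the house at (258,400) and the track at (375,370). I'll lower it now.

To row units: 88 mm / 750 = 0.1173, 75 mm / 750 = 0.1.

Emit:
move_arm([
  [[0.0027, -0.0013, 0.0533], [0, 0, 0]],
  [[0.004, -0.0013, 0.1], [0, 0, 0]],
  [[0.004, -0.0013, 0.1173], [0, 0, 0]],
  [[0.004, -0.0013, 0.1173], [0, 0, 0]],
  [[0.004, -0.0013, 0.1173], [0, 0, 0]],
])

```text
time: 5.45
tool_pos: [0.5021, 0.1573, 0.0288]
eef_rot: [0.0, 0.783, 0.621, 0.001]
force: [0.6, -0.3, -3.7]
grip_width: 0.187
grasp_force: 60.0
```

```bash
python3 -c "
from h import *
to(.500,.157,.021,-13.15)"
```

```text
t 5.45 pos [502.1 157.3  28.8] F [ 0.6 -0.3 -3.7] J [-0.16  0.56 -0.33  1.99  0.29  0.64 -0.91]
 shift [-0.8 -1.9  7.8] turn [ 0.0015 -0.0009 -0.0002]
```

To row units: 6 mm / 750 = 0.008, 5 mm / 750 = 0.0067.

Emit:
move_arm([
  [[0, 0, 0.004], [0, 0, 0]],
  [[0, 0, 0.0067], [0, 0, 0]],
  [[0, 0, 0.008], [0, 0, 0]],
  [[0, 0, 0.008], [0, 0, 0]],
])

```text
time: 5.95
tool_pos: [0.5011, 0.1573, 0.0217]
eef_rot: [0.0, 0.783, 0.622, -0.0]
force: [0.0, -0.0, -5.4]
grip_width: 0.189
grasp_force: 60.0
```

To row units: 1 mm / 750 = 0.0013.

Emit:
move_arm([
  [[0, 0, 0.0013], [0, 0, 0]],
  [[0, 0, 0.0013], [0, 0, 0]],
])

```text
time: 6.2
tool_pos: [0.5012, 0.1574, 0.0208]
eef_rot: [0.0, 0.783, 0.622, 0.0]
force: [-0.3, -0.1, -4.0]
grip_width: 0.189
grasp_force: 60.0
```

Emit:
move_arm([
  [[0, 0, 0.0013], [0, 0, 0]],
  [[0, 0, 0.0013], [0, 0, 0]],
])

```text
time: 6.45
tool_pos: [0.5013, 0.1574, 0.0207]
eef_rot: [0.0, 0.783, 0.622, 0.0]
force: [-4.2, -1.4, 11.4]
grip_width: 0.192
grasp_force: 60.0
```

To row units: 11 mm / 750 = 0.0147, 8 mm / 750 = 0.0107.

Emit:
move_arm([
  [[0.0013, 0, -0.0005], [0, 0, 0]],
  [[0.0053, 0, -0.0005], [0, 0, 0]],
  [[0.0107, 0, -0.0005], [0, 0, 0]],
  [[0.0147, 0, -0.0005], [0, 0, 0]],
  [[0.0147, 0, -0.0005], [0, 0, 0]],
])

```text
time: 7.08
tool_pos: [0.5041, 0.1669, 0.0207]
eef_rot: [0.001, 0.784, 0.621, -0.0]
force: [-1.0, -4.8, 5.8]
grip_width: 0.192
grasp_force: 60.0
```

```bash
cat >> h.py <<'E'
def fd():
    from bench import arm
    s=arm.state();a=np.radians(-13.15);dx=np.array([np.cos(a),np.sin(a),0]);dy=np.array([-np.sin(a),np.cos(a),0])
    O=np.array([.5305,.1334,.018]);p=s["tool_pos"]-O
    q=s["eef_rot"];tz=R.from_quat([q[1],q[2],q[3],q[0]]).apply([0,0,1])
    print("t",round(s["time"],2),"deck xyz mm",np.round([p@dx*1e3,p@dy*1e3,p[2]*1e3],2),"F",np.round([s["force"]@dx,s["force"]@dy,s["force"][2]],1),"tilt deg",np.round(np.degrees([tz@dx,tz@dy]),2),"torque",np.round([s["torque"]@dx,s["torque"]@dy],2))
E
python3 -c "
from h import *
fd();to(0,0,0,-13.15)"
```

```text
t 7.08 deck xyz mm [-33.33  26.59   2.72] F [ 0.1 -4.9  5.8] tilt deg [ 0.06 -0.08] torque [-1.01 -0.04]
t 7.08 pos [504.1 166.9  20.7] F [-1.  -4.8  5.8] J [-0.18  0.57 -0.32  1.98  0.3   0.63 -0.94]
 shift [-277.4 -452.8   20.6] turn [ 0.001   0.0014 -0.0006]
```

To row units: 13 mm / 750 = 0.0173, 12 mm / 750 = 0.016.

Emit:
move_arm([
  [[0.004, 0, 0], [0, 0, 0]],
  [[0.008, 0, 0], [0, 0, 0]],
  [[0.012, 0, 0], [0, 0, 0]],
  [[0.016, 0, 0], [0, 0, 0]],
  [[0.0173, 0, 0], [0, 0, 0]],
])

```text
time: 7.7
tool_pos: [0.507, 0.179, 0.0207]
eef_rot: [0.001, 0.784, 0.621, -0.001]
force: [-1.2, -7.9, 9.5]
grip_width: 0.191
grasp_force: 60.0
```

```bash
python3 -c "
from h import *
fd()"
```

```text
t 7.7 deck xyz mm [-33.25  39.06   2.74] F [ 0.6 -7.9  9.5] tilt deg [ 0.05 -0.12] torque [-1.59 -0.06]
```

To row units: 5 mm / 750 = 0.0067, 4 mm / 750 = 0.0053.

Emit:
move_arm([
  [[0.0013, 0, 0], [0, 0, 0]],
  [[0.0027, 0, 0], [0, 0, 0]],
  [[0.004, 0, 0], [0, 0, 0]],
  [[0.0053, 0, 0], [0, 0, 0]],
  [[0.0067, 0, 0], [0, 0, 0]],
])

```text
time: 8.32
tool_pos: [0.5081, 0.1835, 0.0207]
eef_rot: [0.001, 0.784, 0.621, -0.001]
force: [-1.6, -7.1, 8.7]
grip_width: 0.194
grasp_force: 60.0
```

```bash
python3 -c "
from h import *
fd()"
```

```text
t 8.32 deck xyz mm [-33.24  43.65   2.69] F [ 0.1 -7.2  8.7] tilt deg [ 0.05 -0.15] torque [-1.59 -0.01]
```

To row units: 5 mm / 750 = 0.0067, 4 mm / 750 = 0.0053.

Emit:
move_arm([
  [[0.0013, 0, -0.0001], [0, 0, 0]],
  [[0.0027, 0, -0.0001], [0, 0, 0]],
  [[0.004, 0, -0.0001], [0, 0, 0]],
  [[0.0053, 0, -0.0001], [0, 0, 0]],
  [[0.0067, 0, -0.0001], [0, 0, 0]],
])

```text
time: 8.95
tool_pos: [0.5086, 0.1863, 0.0207]
eef_rot: [0.002, 0.784, 0.621, -0.002]
force: [-3.3, -12.9, 13.3]
grip_width: 0.192
grasp_force: 60.0
```

```bash
python3 -c "
from h import *
fd()"
```

```text
t 8.95 deck xyz mm [-33.32  46.5    2.71] F [ -0.3 -13.3  13.3] tilt deg [ 0.   -0.32] torque [-2.7  0.1]
```

To row units: 5 mm / 750 = 0.0067, 4 mm / 750 = 0.0053.

Emit:
move_arm([
  [[0.0013, 0, 0], [0, 0, 0]],
  [[0.0027, 0, 0], [0, 0, 0]],
  [[0.004, 0, 0], [0, 0, 0]],
  [[0.0053, 0, 0], [0, 0, 0]],
  [[0.0067, 0, 0], [0, 0, 0]],
])

```text
time: 9.57
tool_pos: [0.51, 0.1917, 0.0207]
eef_rot: [0.002, 0.784, 0.621, -0.002]
force: [-3.0, -11.1, 11.4]
grip_width: 0.188
grasp_force: 60.0
```

```bash
python3 -c "
from h import *
fd()"
```

```text
t 9.57 deck xyz mm [-33.25  52.15   2.73] F [ -0.4 -11.5  11.4] tilt deg [ 0.02 -0.27] torque [-2.37 -0.02]
```

To row units: 2 mm / 750 = 0.0027, 1.5 mm / 750 = 0.002.

Emit:
move_arm([
  [[0.0007, 0, -0.0004], [0, 0, 0]],
  [[0.0013, 0, -0.0004], [0, 0, 0]],
  [[0.002, 0, -0.0004], [0, 0, 0]],
  [[0.0027, 0, -0.0004], [0, 0, 0]],
  [[0.0027, 0, -0.0004], [0, 0, 0]],
])

```text
time: 10.2
tool_pos: [0.5105, 0.1949, 0.0207]
eef_rot: [0.001, 0.784, 0.621, -0.001]
force: [-1.4, -7.5, 4.6]
grip_width: 0.19
grasp_force: 60.0
```

```bash
python3 -c "
from h import *
fd()"
```

```text
t 10.2 deck xyz mm [-33.46  55.37   2.73] F [ 0.3 -7.6  4.6] tilt deg [ 0.01 -0.17] torque [-1.48 -0.12]
```

To row units: 1 mm / 750 = 0.0013, 0.9 mm / 750 = 0.0012.

Emit:
move_arm([
  [[0.0004, 0, 0], [0, 0, 0]],
  [[0.0008, 0, 0], [0, 0, 0]],
  [[0.0012, 0, 0], [0, 0, 0]],
  [[0.0013, 0, 0], [0, 0, 0]],
])

```text
time: 10.7
tool_pos: [0.5107, 0.1958, 0.0207]
eef_rot: [0.001, 0.784, 0.621, -0.001]
force: [-0.9, -7.9, 5.7]
grip_width: 0.188
grasp_force: 60.0
```

```bash
python3 -c "
from h import *
fd()"
```

```text
t 10.7 deck xyz mm [-33.44  56.31   2.74] F [ 0.9 -7.8  5.7] tilt deg [ 0.02 -0.18] torque [-1.55 -0.09]
```

To row units: 0.8 mm / 750 = 0.0011, 0.6 mm / 750 = 0.0008.

Emit:
move_arm([
  [[0.0004, 0, 0], [0, 0, 0]],
  [[0.0008, 0, 0], [0, 0, 0]],
  [[0.0011, 0, 0], [0, 0, 0]],
  [[0.0011, 0, 0], [0, 0, 0]],
])

```text
time: 11.2
tool_pos: [0.5108, 0.1962, 0.0207]
eef_rot: [0.001, 0.784, 0.621, -0.001]
force: [-2.3, -8.3, 6.1]
grip_width: 0.195
grasp_force: 60.0
```

```bash
python3 -c "
from h import *
fd()"
```

```text
t 11.2 deck xyz mm [-33.44  56.63   2.71] F [-0.3 -8.6  6.1] tilt deg [ 0.01 -0.21] torque [-1.79 -0.08]
```

To row units: 0.6 mm / 750 = 0.0008, 0.3 mm / 750 = 0.0004.

Emit:
move_arm([
  [[0.0004, 0, 0], [0, 0, 0]],
  [[0.0008, 0, 0], [0, 0, 0]],
  [[0.0008, 0, 0], [0, 0, 0]],
])

```text
time: 11.58
tool_pos: [0.5108, 0.1962, 0.0207]
eef_rot: [0.001, 0.784, 0.621, -0.002]
force: [-1.4, -10.1, 8.0]
grip_width: 0.192
grasp_force: 60.0
```

```bash
python3 - <<'E'
from h import *
from bench import arm
fd()
for n in("side",):
    r=arm.read_camera(n);W=cloud(r);x,y,Z=W[...,0],W[...,1],W[...,2]
    Q=W[(Z>.06)&(Z<.135)&(y>.2)&(y<.34)&(x>.45)&(x<.70)]
    # right part / any: keep plane inliers w/ yaw prior
    a=np.radians(-13.15);dx=np.array([np.cos(a),np.sin(a)]);dy=np.array([-np.sin(a),np.cos(a)])
    t=(Q[:,:2]-[.5305,.1334])@dy;s=(Q[:,:2]-[.5305,.1334])@dx
    k=(t>.105)&(t<.14)&(s>0.02);t,z=t[k],Q[k,2]
    for _ in range(6):
        c=np.polyfit(z,t,1);g=abs(t-np.polyval(c,z))<.003;t,z=t[g],z[g]
    print(len(t),"lean deg",np.degrees(np.arctan(-c[0])),"foot",np.polyval(c,.018)*1e3)
E
```

```text
t 11.57 deck xyz mm [-33.46  56.67   2.7 ] F [  1.  -10.2   8. ] tilt deg [-0.01 -0.26] torque [-2.11 -0.1 ]
614 lean deg -0.04322286402948378 foot 130.91135898073506
```

To row units: 1.5 mm / 750 = 0.002, 1 mm / 750 = 0.0013.

Emit:
move_arm([
  [[0.0007, 0, -0.0001], [0, 0, 0]],
  [[0.0013, 0, -0.0003], [0, 0, 0]],
  [[0.002, 0, -0.0004], [0, 0, 0]],
  [[0.002, 0, -0.0004], [0, 0, 0]],
])

```text
time: 12.12
tool_pos: [0.5108, 0.1963, 0.0207]
eef_rot: [0.002, 0.784, 0.62, -0.003]
force: [-3.1, -13.9, 7.9]
grip_width: 0.189
grasp_force: 60.0
```

```bash
python3 -c "
from h import *
fd()"
```

```text
t 12.12 deck xyz mm [-33.45  56.74   2.74] F [  0.2 -14.3   7.9] tilt deg [-0.03 -0.38] torque [-2.74 -0.2 ]
```

To row units: 1.2 mm / 750 = 0.0016, 0.8 mm / 750 = 0.0011.

Emit:
move_arm([
  [[0.0005, 0, -0.0001], [0, 0, 0]],
  [[0.0011, 0, -0.0003], [0, 0, 0]],
  [[0.0016, 0, -0.0004], [0, 0, 0]],
  [[0.0016, 0, -0.0004], [0, 0, 0]],
  [[0.0016, 0, -0.0004], [0, 0, 0]],
])

```text
time: 12.75
tool_pos: [0.5108, 0.1963, 0.0207]
eef_rot: [0.002, 0.784, 0.62, -0.004]
force: [-2.5, -15.7, 6.8]
grip_width: 0.186
grasp_force: 60.0
```

```bash
python3 -c "
from h import *
fd()"
```

```text
t 12.75 deck xyz mm [-33.48  56.74   2.72] F [  1.2 -15.9   6.8] tilt deg [-0.07 -0.47] torque [-3.27 -0.31]
```

Emit:
move_arm([
  [[0, 0, 0], [0, 0, 0]],
  [[0, 0, 0], [0, 0, 0]],
  [[0, 0, 0], [0, 0, 0]],
  [[0, 0, 0], [0, 0, 0]],
  [[0, 0, 0], [0, 0, 0]],
])

```text
time: 13.38
tool_pos: [0.5108, 0.1963, 0.0207]
eef_rot: [0.002, 0.784, 0.62, -0.004]
force: [-2.0, -16.8, 6.4]
grip_width: 0.19
grasp_force: 60.0
```

```bash
python3 - <<'E'
from h import *
from bench import arm
fd()
r=arm.read_camera("side");W=cloud(r);x,y,Z=W[...,0],W[...,1],W[...,2]
Q=W[(Z>.06)&(Z<.135)&(y>.2)&(y<.34)&(x>.45)&(x<.70)]
a=np.radians(-13.15);dx=np.array([np.cos(a),np.sin(a)]);dy=np.array([-np.sin(a),np.cos(a)])
t=(Q[:,:2]-[.5305,.1334])@dy;s=(Q[:,:2]-[.5305,.1334])@dx
k=(t>.105)&(t<.14)&(s>0.02);t,z=t[k],Q[k,2]
for _ in range(6):
    c=np.polyfit(z,t,1);g=abs(t-np.polyval(c,z))<.003;t,z=t[g],z[g]
print(len(t),"lean deg",np.degrees(np.arctan(-c[0])),"foot",np.polyval(c,.018)*1e3)
cv2.imwrite("pics/s3.png",cv2.resize(r["frame"][80:230,160:320,::-1],None,fx=4,fy=4,interpolation=2))
E
```

```text
t 13.38 deck xyz mm [-33.47  56.73   2.71] F [  1.9 -16.8   6.4] tilt deg [-0.07 -0.47] torque [-3.27 -0.34]
628 lean deg -0.26785515429735174 foot 130.68140450394685
```

View pics/s3.png

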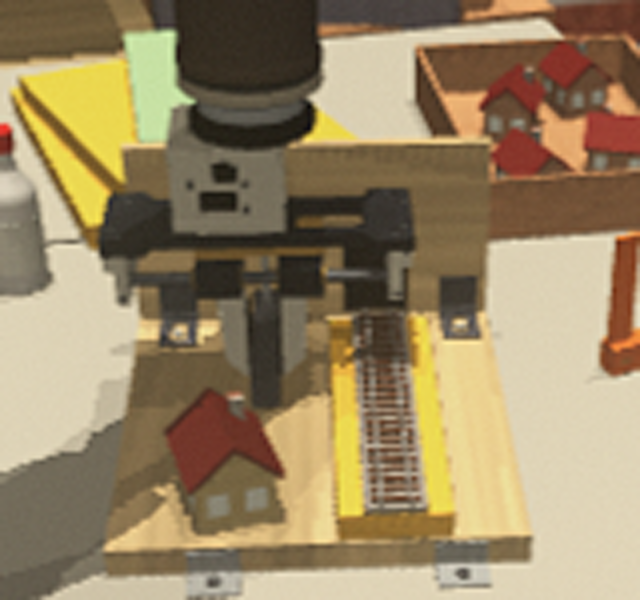

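The square stands flush against the upright panel with its stock on the plywood. The house at (225,455) and the track are untouched. I'll hold a bit longer, then back off.

To row units: 0.1 mm / 750 = 0.0001.

Emit:
move_arm([
  [[0.0001, 0, 0], [0, 0, 0]],
  [[0.0001, 0, 0], [0, 0, 0]],
  [[0.0001, 0, 0], [0, 0, 0]],
  [[0.0001, 0, 0], [0, 0, 0]],
  [[0.0001, 0, 0], [0, 0, 0]],
])

```text
time: 14.05
tool_pos: [0.5108, 0.1963, 0.0207]
eef_rot: [0.002, 0.784, 0.62, -0.004]
force: [-2.3, -16.6, 6.0]
grip_width: 0.188
grasp_force: 60.0
```

To row units: -12 mm / 750 = -0.016, -8 mm / 750 = -0.0107.

Emit:
move_arm([
  [[-0.002, 0, 0.0003], [0, 0, 0]],
  [[-0.004, 0, 0.0005], [0, 0, 0]],
  [[-0.0067, 0, 0.0008], [0, 0, 0]],
  [[-0.0107, 0, 0.0008], [0, 0, 0]],
  [[-0.016, 0, 0.0005], [0, 0, 0]],
])

```text
time: 14.68
tool_pos: [0.5088, 0.1913, 0.0208]
eef_rot: [-0.0, 0.783, 0.622, 0.0]
force: [-0.1, 0.6, -2.9]
grip_width: 0.192
grasp_force: 60.0
```

```bash
python3 -c "
from h import *
fd()"
```

```text
t 14.68 deck xyz mm [-34.27  51.47   2.75] F [-0.2  0.6 -2.9] tilt deg [0.   0.05] torque [ 0.19 -0.06]
```

To row units: -95 mm / 750 = -0.1267, -75 mm / 750 = -0.1.

Emit:
move_arm([
  [[-0.0133, 0, -0.0013], [0, 0, 0]],
  [[-0.0267, 0, -0.0107], [0, 0, 0]],
  [[-0.0333, 0, -0.0467], [0, 0, 0]],
  [[-0.0373, 0, -0.1], [0, 0, 0]],
  [[-0.0373, 0, -0.1267], [0, 0, 0]],
])

```text
time: 15.3
tool_pos: [0.5029, 0.1625, 0.1179]
eef_rot: [0.0, 0.784, 0.621, 0.001]
force: [1.9, -0.3, -4.9]
grip_width: 0.19
grasp_force: 60.0
```

```bash
cat > lean.py <<'E'
from h import *
from bench import arm
r=arm.read_camera("side");W=cloud(r);x,y,Z=W[...,0],W[...,1],W[...,2]
Q=W[(Z>.05)&(Z<.138)&(y>.2)&(y<.34)&(x>.4)&(x<.70)]
a=np.radians(-13.15);dx=np.array([np.cos(a),np.sin(a)]);dy=np.array([-np.sin(a),np.cos(a)])
t=(Q[:,:2]-[.5305,.1334])@dy;s=(Q[:,:2]-[.5305,.1334])@dx
k=(t>.105)&(t<.14)&(s>0.02);t,z=t[k],Q[k,2]
for _ in range(6):
    c=np.polyfit(z,t,1);g=abs(t-np.polyval(c,z))<.003;t,z=t[g],z[g]
print(len(t),"lean deg",np.degrees(np.arctan(-c[0])),"foot",np.polyval(c,.018)*1e3)
E
python3 lean.py; python3 lean.py; python3 -c "
from h import *
to(.5406,-.2739,.115,9.2)"
```

```text
950 lean deg -0.32016817626218846 foot 130.38893308857268
943 lean deg -0.6235864119954677 foot 129.8826971057034
t 15.4 pos [503.7 163.1 118.1] F [ 0.1  0.2 -4.9] J [-0.12  0.43 -0.39  1.91  0.22  0.83 -0.85]
 shift [-417.1  135.5    2.8] turn [ 0.0039 -0.0011 -0.3905]
```

```bash
cat > lean2.py <<'E'
from h import *
from bench import arm
a=np.radians(-13.15);dx=np.array([np.cos(a),np.sin(a)]);dy=np.array([-np.sin(a),np.cos(a)])
def fit(Q,ax):
    A=Q[:,[i for i in range(3) if i!=ax]];t=Q[:,ax]
    for _ in range(6):
        M=np.c_[A,np.ones(len(A))];c=np.linalg.lstsq(M,t,rcond=None)[0];g=abs(t-M@c)<.004;A,t=A[g],t[g]
    n=np.insert(-c[:2],ax,1);return n/np.linalg.norm(n),len(t)
for cam in("side",):
  res=[]
  for _ in range(8):
    W=cloud(arm.read_camera(cam));P=W.reshape(-1,3);P=P[~np.isnan(P[:,0])]
    D=np.c_[(P[:,:2]-[.5305,.1334])@dx,(P[:,:2]-[.5305,.1334])@dy,P[:,2]-.018]
    p=D[(D[:,0]>-.115)&(D[:,0]<.115)&(abs(D[:,1]-.13)<.008)&(D[:,2]>.035)&(D[:,2]<.118)]
    k=D[(abs(D[:,2])<.006)&(abs(D[:,0])<.115)&(abs(D[:,1])<.125)]
    n,m=fit(p,1);u,m2=fit(k,2)
    res.append([np.degrees(np.arcsin(n@u)),np.degrees(np.arcsin(n[2])),np.degrees(np.arcsin(u[1])),m,m2])
  res=np.array(res);print(cam,"rel lean, abs lean, deck pitch:",res.mean(0).round(2),res.std(0).round(2))
E
python3 lean2.py
```

```text
side rel lean, abs lean, deck pitch: [-2.40000e-01 -2.70000e-01  3.00000e-02  1.67338e+03  2.82450e+03] [1.200e-01 1.200e-01 1.000e-02 2.793e+01 7.480e+00]
```

To row units: -270 mm / 750 = -0.36, -214 mm / 750 = -0.2853, -0.25 rad / 1.0472 = -0.2387.

Emit:
move_arm([
  [[-0.0533, 0.0173, 0], [0, 0, -0.0382]],
  [[-0.1307, 0.0413, 0], [0, 0, -0.0859]],
  [[-0.208, 0.0667, 0], [0, 0, -0.1337]],
  [[-0.2853, 0.092, 0], [0, 0, -0.191]],
  [[-0.36, 0.116, 0], [0, 0, -0.2387]],
])

```text
time: 16.42
tool_pos: [0.5258, -0.1214, 0.1154]
eef_rot: [-0.0, 0.699, 0.715, -0.0]
force: [1.3, 0.1, -3.2]
grip_width: 0.192
grasp_force: 60.0
```

```bash
python3 -c "
from h import *
to(.5406,-.2739,.115,9.2)"
```

```text
t 16.42 pos [ 525.8 -121.4  115.4] F [ 1.3  0.1 -3.2] J [ 0.42  0.46 -0.4   1.89  0.23  0.84 -0.07]
 shift [-152.8   11.3    0.4] turn [-2.000e-04 -1.000e-04 -1.378e-01]
```

To row units: -152 mm / 750 = -0.2027, -105 mm / 750 = -0.14, -0.138 rad / 1.0472 = -0.1318.

Emit:
move_arm([
  [[-0.0667, 0.0053, 0], [0, 0, -0.0477]],
  [[-0.14, 0.0107, 0], [0, 0, -0.0955]],
  [[-0.2027, 0.0147, 0], [0, 0, -0.1318]],
  [[-0.2027, 0.0147, 0], [0, 0, -0.1318]],
  [[-0.2027, 0.0147, 0], [0, 0, -0.1318]],
])

```text
time: 17.05
tool_pos: [0.5399, -0.2704, 0.1151]
eef_rot: [-0.001, 0.649, 0.761, 0.0]
force: [1.1, 1.7, -3.2]
grip_width: 0.189
grasp_force: 60.0
```

```bash
python3 -c "
from h import *
to(.5406,-.2739,.006,9.2)"
```

```text
t 17.05 pos [ 539.9 -270.4  115.1] F [ 1.1  1.7 -3.2] J [ 0.65  0.55 -0.4   1.73  0.26  0.92  0.31]
 shift [ -3.7   0.2 109.1] turn [-0.0006 -0.0013 -0.002 ]
```

To row units: 104 mm / 750 = 0.1387, 100 mm / 750 = 0.1333.

Emit:
move_arm([
  [[-0.0013, 0, 0.0533], [0, 0, 0]],
  [[-0.0027, 0, 0.1067], [0, 0, 0]],
  [[-0.0027, 0, 0.1333], [0, 0, 0]],
  [[-0.0027, 0, 0.1387], [0, 0, 0]],
  [[-0.0027, 0, 0.1387], [0, 0, 0]],
])

```text
time: 17.68
tool_pos: [0.5414, -0.2727, 0.0127]
eef_rot: [0.001, 0.649, 0.761, 0.0]
force: [0.4, 0.3, -3.4]
grip_width: 0.194
grasp_force: 60.0
```

To row units: 3 mm / 750 = 0.004, 1.5 mm / 750 = 0.002.

Emit:
move_arm([
  [[0, 0, 0.002], [0, 0, 0]],
  [[0, 0, 0.004], [0, 0, 0]],
  [[0, 0, 0.004], [0, 0, 0]],
])

```text
time: 18.05
tool_pos: [0.5405, -0.2731, 0.0091]
eef_rot: [0.0, 0.649, 0.761, 0.0]
force: [-0.1, -0.2, -4.0]
grip_width: 0.194
grasp_force: 60.0
```

To row units: 1 mm / 750 = 0.0013.

Emit:
move_arm([
  [[0, 0, 0.0013], [0, 0, 0]],
  [[0, 0, 0.0013], [0, 0, 0]],
])

```text
time: 18.3
tool_pos: [0.5404, -0.2731, 0.0077]
eef_rot: [-0.0, 0.649, 0.761, -0.0]
force: [-0.0, -0.7, -4.5]
grip_width: 0.191
grasp_force: 60.0
```

Emit:
move_arm([
  [[0, 0, 0.0013], [0, 0, 0]],
  [[0, 0, 0.0017], [0, 0, 0]],
  [[0, 0, 0.0017], [0, 0, 0]],
])

```text
time: 18.68
tool_pos: [0.5404, -0.273, 0.0064]
eef_rot: [-0.0, 0.649, 0.761, -0.0]
force: [0.5, -0.0, -4.0]
grip_width: 0.19
grasp_force: 60.0
```

To row units: 0.6 mm / 750 = 0.0008.

Emit:
move_arm([
  [[0, 0, 0.0008], [0, 0, 0]],
  [[0, 0, 0.0008], [0, 0, 0]],
])

```text
time: 18.92
tool_pos: [0.5405, -0.2731, 0.0059]
eef_rot: [0.0, 0.649, 0.761, 0.0]
force: [-0.1, -0.4, -3.7]
grip_width: 0.192
grasp_force: 60.0
```

To row units: 0.4 mm / 750 = 0.0005.

Emit:
move_arm([
  [[0, 0, 0.0005], [0, 0, 0]],
  [[0, 0, 0.0005], [0, 0, 0]],
])

```text
time: 19.18
tool_pos: [0.5405, -0.2731, 0.0058]
eef_rot: [0.0, 0.649, 0.761, -0.0]
force: [-0.6, 0.0, 2.2]
grip_width: 0.188
grasp_force: 60.0
```

Emit:
move_arm([
  [[0, 0, 0], [0, 0, 0]],
  [[0, 0, 0], [0, 0, 0]],
  [[0, 0, 0], [0, 0, 0]],
  [[0, 0, 0], [0, 0, 0]],
  [[0, 0, 0], [0, 0, 0]],
], gripper=60)

```text
time: 19.8
tool_pos: [0.5404, -0.2731, 0.0054]
eef_rot: [0.0, 0.649, 0.761, -0.0]
force: [0.7, 0.3, 0.1]
grip_width: 0.641
grasp_force: 0.0
```

To row units: -170 mm / 750 = -0.2267, -150 mm / 750 = -0.2.

Emit:
move_arm([
  [[0, 0, -0.0133], [0, 0, 0]],
  [[0, 0, -0.0533], [0, 0, 0]],
  [[0, 0, -0.12], [0, 0, 0]],
  [[0, 0, -0.2], [0, 0, 0]],
  [[0, 0, -0.2267], [0, 0, 0]],
])

```text
time: 20.42
tool_pos: [0.5423, -0.2733, 0.1804]
eef_rot: [0.003, 0.649, 0.761, 0.001]
force: [-0.2, 0.7, -0.2]
grip_width: 0.656
grasp_force: 0.0
```

```bash
python3 lean2.py; python3 - <<'E'
from h import *
from bench import arm
fd()
r=arm.read_camera("side");cv2.imwrite("pics/s4.png",cv2.resize(r["frame"][80:380,160:460,::-1],None,fx=2,fy=2))
W=cloud(r);x,y,Z=W[...,0],W[...,1],W[...,2]
P=W[(abs(x-.53)<.03)&(abs(y+.21)<.03)&(Z>.03)&(Z<.11)]
c=P.mean(0);v=np.linalg.svd(P-c,full_matrices=False)[2][0];print("blade",len(P),P[:,2].max(),"axis",v)
E
```

```text
side rel lean, abs lean, deck pitch: [-1.50000e-01 -2.10000e-01  6.00000e-02  2.24600e+03  2.04488e+03] [ 0.07  0.07  0.02  5.45 14.3 ]
t 20.82 deck xyz mm [ 101.39 -393.42  156.14] F [0.  0.3 0.2] tilt deg [-0.13  0.03] torque [ 0.02 -0.12]
blade 221 0.10299457402621276 axis [-0.00749892 -0.01247139 -0.99989411]
```

View pics/s4.png

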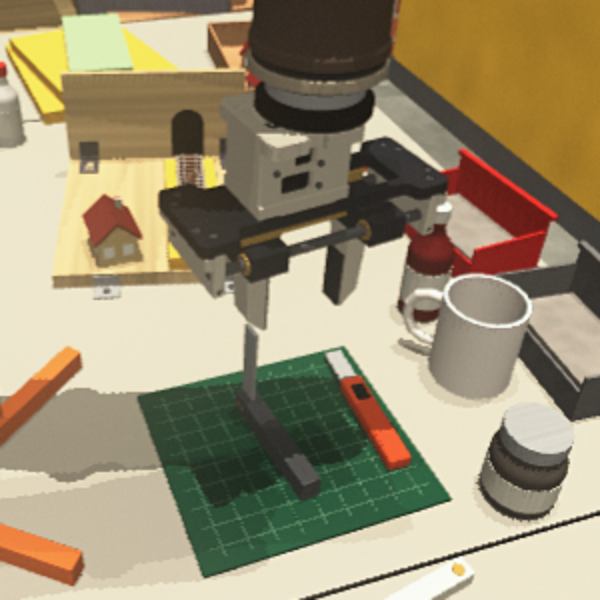

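The square stands upright on the mat, blade at (250,360) and stock end at (310,485). The gripper is clear, and the knife and house are where they were.

```bash
python3 -c "
from bench import arm
print(arm.sign_off())"
```

```text
the job is handed in; nothing more can be done
None
```

The job is handed in: the panel measures within about 0.3° of square after I held the square flush against it with an estimated 12 N or more for over a second; the square is released upright on the mat, and the knife and house look undisturbed (the hand-in returned no verdict).

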